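# Fit up a post foot on the sprung-cone tacking jig

### The job

Fit up a post foot for tacking: lay the drilled foot plate flat in the jig, down on its two rests with its hole round the brass cone, and let go of it. Then stand the square tube on the cone, square with the plate, press it down against the cone's spring until its end sits flush on the plate, and finish holding it there, firmly pressed down but without forcing it, ready for the tack weld; leave the chalk holder and the two magnets where they lie.

Things in the scene. Friction and masses are not known exactly. Their poses are not given: they have to be found in the camera images.
- plate_centre (a point): centre (half-way up) of the loose foot plate: bright steel, 110 x 60 x 8 mm, about 0.33 kg, lying flat on the table, with a 37 mm hole through its middle. Its x axis runs along the 110 mm length, y across the 60 mm width, z up.
- tube_centre (a point): centre (half-way up) of the loose piece of dark square steel tube, 40 x 40 mm outside, 28 x 28 mm inside (6 mm wall), 80 mm long, open at both ends, about 0.5 kg, standing upright on the table. Its z axis runs along the tube (up), x and y are square to its faces.
- jig: the blue tacking jig, bolted down; origin under its middle at table height, axes as the nest's. Base 150 (x) x 120 (y) x 12 mm. Two steel rest blocks, 30 mm wide in x and 88 mm long in y, stand on it 43 mm either side of the middle in x; their tops are 46 mm above the table. Between them, below the middle of the plate's long edges, it is open for fingers.
- nest (a point): centre of the jig's nest at the height of the rest tops: the plate's underside comes to lie here, its 110 mm length along x (either way round), width along y; z up. Four 8 mm dowels with pointed tops, at x +-43, y +-36 mm, stand 10 mm above the rests and keep the plate's long edges, 2 mm clearance a side. Along x the cone's shank in the hole keeps it, 1.8 mm clearance all round.
- cone_tip (a point): tip of the brass sprung centring cone that stands upright in the middle of the nest, 29 mm above the rests with the spring out. Its nose is a 45 degree cone, 14 mm high, on a shank of 33.4 mm diameter. The plate's hole passes freely over the shank; the tube's 28 mm bore does not: the tube's end rides on the nose, centred by it, first about 10 mm above the plate's top face.
- plunger (a joint): how far the brass cone is pushed down, in m: 0 with the spring out, about 0.010 when the tube sits flush on the plate in the nest, 0.014 at the end of its travel. The spring pushes up with 9.1 N at 0 and 16.1 N at 0.010 (700 N/m), more than the tube's weight, so a tube let go of rises off the plate again.
- soapstone_mid (a point): middle of the chalk (soapstone) holder, a thin pale rod 155 x 14 x 11 mm lying on the table: leave it alone
- magnet_mid (a point): middle of the small red welding magnet, a flat 70 x 70 x 14 mm angle piece on the table: leave it alone
- magnet_block_mid (a point): middle of the blue magnet block, 51 x 35 x 30 mm, on the table: leave it alone
Not all that is in view belongs to the job. Several things look just like the part that bears plate_centre: the one meant starts farthest from the robot's base. Of the things shaped like the part that bears tube_centre, the dark steel one is meant.

How it is judged:
By the outcome, as a careful person would: the job done as asked, in the order asked, and still so for the second after the job is handed in, while the arm keeps its last pose, push and grip.
It also fails if it takes over 64 s, if anything falls off the work surface, if the arm or the gripper's body presses on something with over 40 N, if the wrist force passes 120 N, or if a joint passes its speed limit or range.

### The arm

A 7-joint arm with a two-finger parallel gripper is mounted at the origin on the work surface; the furniture and walls round the work are solid. World frame = base frame: x ahead of the robot, y to its left, z up, the work surface at z = 0. Lengths are in m, angles in rad, forces in N, time in s.
With the tool pointing down it reaches from about 0.35 to 0.9 m from the base axis. Payload 8.1 kg.
Tool frame: the origin (TCP) lies at the very end of the fingers, on their centre line; the grasp point (between the pads) lies grip_point_offset behind it (grip_point_offset is the distance from the TCP to the grasp point, in m); z points along the fingers, y is the direction in which the jaws open and shut (so a half turn about z gives the same grasp; the last joint's range is limited). The gripper opens to 92 mm and grips with 3 to 60 N. Pads are 19 mm wide; open, the fingers measure 130 mm over their backs; the gripper's body (75 mm by 190 mm) begins 47 mm behind the grasp point.
Start: joints at [1.017, 0.434, 0.025, 1.573, -0.012, 1.134, -0.075], TCP at [0.272, -0.563, 0.227] pointing down, gripper open.
Joint ranges: [-2.62, 2.62], [-0.44, 2.09], [-1.27, 1.32], [0.08, 2.57], [-1.32, 4.46], [0.12, 2], [-2.74, 2.74]. Speed limits (rad/s): [2.22, 2.22, 3.01, 3.01, 3.14, 3.14, 3.14].

### API

Orientations are given as a rotation vector (axis times angle).
In Python, from cell import * gives the robot as it stands.
- The arm moves only by the tool drive_tool, never from a script. Its argument "increments" is a list of rows, each an object of numbers: "grip": the gripper's target within -1 to 1 (shut at 1, half-way at 0, fully open at -1); "tx", "ty", "tz": the shift along the world's x, y, z normalised to -1 to 1, where 1 is 400 mm; "turn": the turn about the world's z normalised to -1 to 1, where 1 is 60 degrees. In form: [{"grip": .., "tx": .., "ty": .., "tz": .., "turn": ..}, ...]. A call has 1 to 20 rows; each row is the pose to reach, as a shift and turn from the pose measured when the call began; what a row does not reach only later rows make up. A row lasts 1/10 s, in which the tool goes at most 50 mm and 8.59 degrees, less where a joint would pass 70% of its speed; a pose out of reach is approached as far as the arm can. A call with a number of a shift or a turn outside -1 to 1 is refused whole. A call with a gripper value outside its range is refused whole. The fingers move at their own pace and stop on an object; "newtons" is the grip in N (left out, the last holds). Time passes only in rows, so rows that repeat a pose let the fingers close. It gives the time, the measured TCP pose, the force and the opening at its end, in the units of the state.
- observe(): the state, without advancing time (a new reading comes with each control period).
- get_image(name): name is "side" or "top" or "wrist"; returns the picture (400x640x3 uint8, red, green, blue); there is no depth.
- camera_info(name): a dict with "fx", "fy", "cx", "cy" (pixels), "eye" and "rotation" of the camera in the world; the wrist camera has in their place "hand_eye" (4x4, takes a point from camera to tool coordinates, whose origin is the TCP and whose axes are the flange's). Camera axes: x right, y down, z forward; pixel columns grow to the right and rows downward; lengths in m; the calibration is good to about 2 mm. A picture is of the moment at which its call begins: read the wrist's pose just before it. camera_info takes no time and is no camera call.
- sign_off(): hands the job in, once; it reports no verdict.
The state is a dict: "clock": time; "joints": joint angles; "dq": joint speeds; "joint_efforts": joint torques, N m; "position": TCP position; "ee_rot": TCP orientation; "force": force on the tool from outside, world axes, zero at the start; "ft_torque": the same for the moment, N m; "width": opening from 0.0 (shut) to 1.0 (fully open).
Only numpy, scipy, OpenCV 4.12 (cv2) and the standard library are available. Lean on these libraries where they do the work, as an engineer would, in place of code of your own. Each camera call takes 0.05 s, during which the arm holds its last target. There are 200 camera calls.

## Working session

There is one attempt and no reset: what is moved stays moved. The work goes in short steps, Python scripts to look and compute and a tool call to move; the robot and the scene stay as the last step left them, time stands still between calls to the robot, and variables do not carry over. Pictures are saved under pics/ and viewed, about 8 in all and at most 12, crops included, and the job is handed in when it is done.

Besides the shell and the picture viewer there is one more tool, called in YAML: its name, and indented under it one key for each argument. drive_tool: Moves the arm, as the interface text tells. Its arguments: {"type":"object","properties":{"increments":{"type":"array","items":{"type":"object","properties":{"grip":{"type":"number"},"tx":{"type":"number"},"ty":{"type":"number"},"tz":{"type":"number"},"turn":{"type":"number"}}}},"newtons":{"type":"number"}},"required":["increments"]}

```bash
mkdir -p pics; ls; python3 - <<'E'
from cell import *
import cv2,json
import numpy as np
print(observe())
for n in("top","side","wrist"):
    i=get_image(n); cv2.imwrite(f"pics/{n}0.png",i[:,:,::-1]); print(n,camera_info(n))
try: print(grip_point_offset)
except Exception as e: print(e)
E
```

```text
pics
{'clock': 0.0, 'joints': array([ 1.01741243,  0.43523422,  0.02494611,  1.57409034, -0.0115715 ,
        1.13399959, -0.07508729]), 'dq': array([ 0.00094573,  0.00060967,  0.00128857,  0.0002158 ,  0.00039974,
       -0.00024863,  0.0007697 ]), 'joint_efforts': array([-1.03911698e-03, -6.67856526e+01,  9.84514430e-01, -3.14456534e+01,
       -6.05898164e-02,  4.31717397e-02,  2.80018294e-04]), 'position': array([ 0.27202608, -0.562129  ,  0.22594031]), 'ee_rot': array([-3.06067244e+00, -7.01741980e-01,  7.96821079e-04]), 'force': array([ 0.55433874, -0.21887195, -0.59418644]), 'ft_torque': array([-0.00630266, -0.00050832,  0.01143856]), 'width': 1.0014229253615832}
top {'fx': 427.97852206036725, 'fy': 427.97852206036725, 'cx': 322.74742729411145, 'cy': 198.55152273043421, 'eye': array([0.27616716, 0.11431309, 1.03196366]), 'rotation': array([-2.2091624 ,  2.0002791 , -0.21803373])}
side {'fx': 392.43893917657925, 'fy': 392.43893917657925, 'cx': 317.61540753998867, 'cy': 199.44916965156696, 'eye': array([ 0.51148843, -0.6198109 ,  0.67697131]), 'rotation': array([-2.23307187, -0.0811098 ,  0.01280098])}
wrist {'fx': 327.89873564238854, 'fy': 327.89873564238854, 'cx': 330.2224269677011, 'cy': 200.02711249163218, 'hand_eye': array([[-7.17756993e-04, -9.58033376e-01, -2.86655780e-01,
         7.69528815e-02],
       [ 9.99999719e-01, -6.25224046e-04, -4.14334181e-04,
         4.78774156e-04],
       [ 2.17721888e-04, -2.86655996e-01,  9.58033555e-01,
        -1.57545281e-01],
       [ 0.00000000e+00,  0.00000000e+00,  0.00000000e+00,
         1.00000000e+00]])}
0.0188
```

View pics/top0.png

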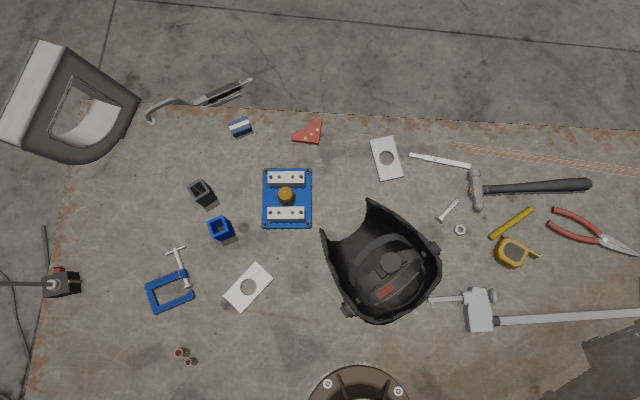

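View pics/side0.png

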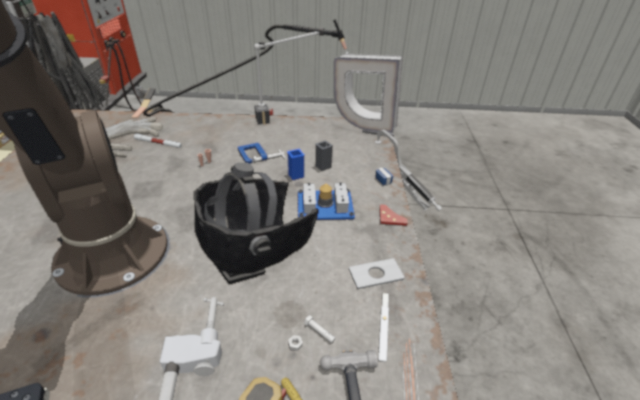

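Top view: plates at (387,158), which is farther from the base (the one meant), and (248,287). The dark tube is at (200,190), the jig at (287,198) with its cone at (286,194), and the soapstone near (440,160). The red magnet is at (308,131), the blue magnet block at (240,126), and a welding helmet stands at (380,260).

```bash
cat > h.py <<'E'
import numpy as np, cv2
from scipy.spatial.transform import Rotation as R
from cell import *
def cam(n,st=None):
    c=camera_info(n)
    K=np.array([[c["fx"],0,c["cx"]],[0,c["fy"],c["cy"]],[0,0,1]])
    if n=="wrist":
        T=np.eye(4);T[:3,:3]=R.from_rotvec(st["ee_rot"]).as_matrix();T[:3,3]=st["position"]
        T=T@c["hand_eye"];return K,T[:3,:3],T[:3,3]
    return K,R.from_rotvec(c["rotation"]).as_matrix(),np.array(c["eye"])
def px2w(C,uv,z):
    K,A,e=C;d=np.c_[np.atleast_2d(uv),np.ones(len(np.atleast_2d(uv)))]@np.linalg.inv(K).T@A.T
    return e+d*((z-e[2])/d[:,2])[:,None]
def w2px(C,p):
    K,A,e=C;q=(np.atleast_2d(p)-e)@A@K.T;return q[:,:2]/q[:,2:]
def blob(mask,seed):
    n,l=cv2.connectedComponents(mask.astype(np.uint8));return l==l[seed[1],seed[0]]
def yaw(st): # direction of tool x and y in the world, deg
    m=R.from_rotvec(st["ee_rot"]).as_matrix();return np.degrees(np.arctan2(m[1,:2],m[0,:2])), m[:,2]
E
python3 - <<'E'
from h import *
i=cv2.imread("pics/top0.png");C=cam("top")
g=i.min(2)
def rect(m,z):
    c=np.array([p[0] for p in cv2.findContours(m.astype(np.uint8),0,1)[0][0]],float)
    w=px2w(C,c,z)[:,:2]; return cv2.minAreaRect((w*1000).astype(np.float32))
print("plate",rect(blob(g>165,(375,158)),.008), g[158,375],g[287,232])
print("plate2",rect(blob(g>165,(232,290)),.008))
for s in((275,177),(275,212)): print("rest",rect(blob(g>130,s),.046),g[s[1],s[0]])
hsv=cv2.cvtColor(i,cv2.COLOR_BGR2HSV)
m=(hsv[...,0]>100)&(hsv[...,0]<120)&(hsv[...,1]>150)
print("jig corners",rect(blob(m,(266,175)),.012))
print("tube",px2w(C,[(200,187)],.08),"cone",px2w(C,[(286,194)],.07))
print("helmet",px2w(C,[(368,203),(325,232),(345,310),(440,250)],.15),"bluetube",px2w(C,[(220,226)],.08))
print("soap",px2w(C,[(412,155),(470,166)],.01))
print(yaw(observe()))
crop=cv2.resize(i[100:260,160:480],None,fx=2.5,fy=2.5,interpolation=cv2.INTER_CUBIC);cv2.imwrite("pics/c0.png",crop)
E
```

```text
plate ((616.066162109375, -16.253562927246094), (107.87012481689453, 57.37373733520508), 18.98518943786621) 170 184
plate2 ((268.5992431640625, 285.0934143066406), (58.72818374633789, 108.79642486572266), 53.15869903564453)
rest ((532.0578002929688, 225.06387329101562), (27.10308074951172, 85.91197967529297), 5.731797695159912) 176
rest ((446.7269287109375, 215.12452697753906), (28.52935028076172, 84.62598419189453), 5.707314968109131) 180
jig corners ((483.23284912109375, 218.8483428955078), (138.65103149414062, 115.767822265625), 6.2235798835754395)
tube [[0.47917237 0.41153418 0.08      ]] cone [[0.48461317 0.21521662 0.07      ]]
helmet [[ 0.46516931  0.03294511  0.15      ]
 [ 0.39510401  0.11700869  0.15      ]
 [ 0.24314577  0.06201586  0.15      ]
 [ 0.38148466 -0.12207948  0.15      ]] bluetube [[0.39467396 0.35274953 0.08      ]]
soap [[ 0.62824791 -0.08012309  0.01      ]
 [ 0.61410242 -0.22539515  0.01      ]]
(array([ 25.82176397, -64.17824335]), array([-6.32534387e-04,  1.07036806e-03, -9.99999227e-01]))
```

View pics/c0.png

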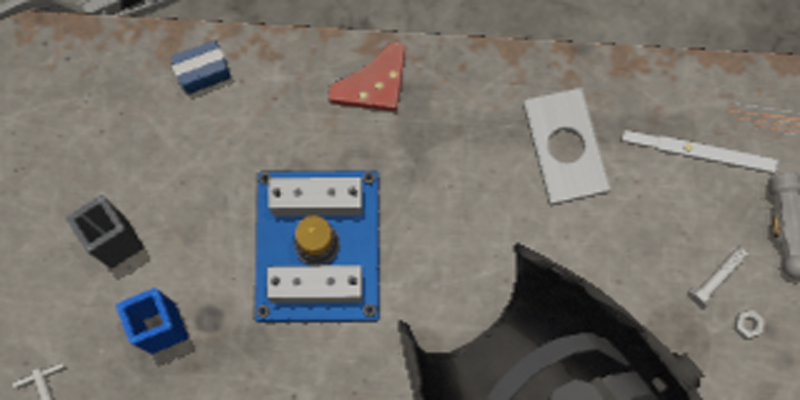

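Crop checks out: rests 86 mm apart (86 expected), plate 108x57 mm (110x60). The jig is at about (0.485,0.218) with a yaw of about 6°, and the plate at (0.616,-0.016) with a yaw of about 19°. Next I go above the plate for a close look.

drive_tool:
  increments:
    - {"tx":0.86,"ty":0.68,"turn":-0.11,"grip":-0.5}
    - {"tx":0.86,"ty":0.68,"turn":-0.11,"grip":-0.5}
    - {"tx":0.86,"ty":0.68,"turn":-0.11,"grip":-0.5}
    - {"tx":0.86,"ty":0.68,"turn":-0.11,"grip":-0.5}
    - {"tx":0.86,"ty":0.68,"turn":-0.11,"grip":-0.5}
    - {"tx":0.86,"ty":0.68,"turn":-0.11,"grip":-0.5}
    - {"tx":0.86,"ty":0.68,"turn":-0.11,"grip":-0.5}
    - {"tx":0.86,"ty":0.68,"turn":-0.11,"grip":-0.5}
    - {"tx":0.86,"ty":0.68,"turn":-0.11,"grip":-0.5}
    - {"tx":0.86,"ty":0.68,"turn":-0.11,"grip":-0.5}
    - {"tx":0.86,"ty":0.68,"turn":-0.11,"grip":-0.5}
    - {"tx":0.86,"ty":0.68,"turn":-0.11,"grip":-0.5}

```text
invalid input
```

drive_tool:
  increments:
    - {"grip":-0.5,"tx":0.86,"ty":0.68,"tz":0.0,"turn":-0.11}
    - {"grip":-0.5,"tx":0.86,"ty":0.68,"tz":0.0,"turn":-0.11}
    - {"grip":-0.5,"tx":0.86,"ty":0.68,"tz":0.0,"turn":-0.11}
    - {"grip":-0.5,"tx":0.86,"ty":0.68,"tz":0.0,"turn":-0.11}
    - {"grip":-0.5,"tx":0.86,"ty":0.68,"tz":0.0,"turn":-0.11}
    - {"grip":-0.5,"tx":0.86,"ty":0.68,"tz":0.0,"turn":-0.11}
    - {"grip":-0.5,"tx":0.86,"ty":0.68,"tz":0.0,"turn":-0.11}
    - {"grip":-0.5,"tx":0.86,"ty":0.68,"tz":0.0,"turn":-0.11}
    - {"grip":-0.5,"tx":0.86,"ty":0.68,"tz":0.0,"turn":-0.11}
    - {"grip":-0.5,"tx":0.86,"ty":0.68,"tz":0.0,"turn":-0.11}
    - {"grip":-0.5,"tx":0.86,"ty":0.68,"tz":0.0,"turn":-0.11}
  newtons: 30

```text
clock: 1.25
position: [0.6165, -0.2891, 0.2254]
ee_rot: [-3.095, -0.528, 0.002]
force: [0.3, -0.9, 0.0]
width: 0.75
```

drive_tool:
  increments:
    - {"grip":-0.5,"tx":0.0,"ty":0.68,"tz":0.0,"turn":0.0}
    - {"grip":-0.5,"tx":0.0,"ty":0.68,"tz":0.0,"turn":0.0}
    - {"grip":-0.5,"tx":0.0,"ty":0.68,"tz":0.0,"turn":0.0}
    - {"grip":-0.5,"tx":0.0,"ty":0.68,"tz":0.0,"turn":0.0}
    - {"grip":-0.5,"tx":0.0,"ty":0.68,"tz":0.0,"turn":0.0}
    - {"grip":-0.5,"tx":0.0,"ty":0.68,"tz":0.0,"turn":0.0}
    - {"grip":-0.5,"tx":0.0,"ty":0.68,"tz":0.0,"turn":0.0}
    - {"grip":-0.5,"tx":0.0,"ty":0.68,"tz":0.0,"turn":0.0}

```text
clock: 2.05
position: [0.616, -0.0189, 0.2254]
ee_rot: [-3.097, -0.526, 0.003]
force: [-0.3, -1.6, 0.3]
width: 0.75
```

```bash
python3 - <<'E'
from h import *
s=observe(); i=get_image("wrist")[:,:,::-1].copy(); cv2.imwrite("pics/w1.png",i); sd=get_image("side")[:,:,::-1]
C=cam("wrist",s); print(s["position"],yaw(s))
print(w2px(C,[[.616,-.016,.008],[s["position"][0],s["position"][1],.008]]))
cv2.imwrite("pics/w1s.png",np.hstack([cv2.resize(i,(400,250)),cv2.resize(sd,(400,250))]))
u=w2px(C,[[.616+.03*np.cos(.33),-.016+.03*np.sin(.33),.008]])[0].astype(int)
g=i.min(2)
for t in(130,150,165):
    m=blob(g>t,u); c=np.array([p[0] for p in max(cv2.findContours(m.astype(np.uint8),0,1)[0],key=len)],float)
    print(t,cv2.minAreaRect((px2w(C,c,.008)[:,:2]*1000).astype(np.float32)),g[u[1],u[0]])
E
```

```text
[ 0.61603894 -0.01890644  0.22540201] (array([ 19.28181518, -70.71826343]), array([-1.84667977e-03,  2.24963492e-04, -9.99998270e-01]))
[[327.65227501 169.95048779]
 [330.02559479 170.73057311]]
130 ((623.7368774414062, -14.637542724609375), (307.6097106933594, 790.7140502929688), 15.775834083557129) 201
150 ((632.6101684570312, -12.27279281616211), (79.42192840576172, 61.4664306640625), 18.903043746948242) 201
165 ((632.9096069335938, -11.934940338134766), (78.11402130126953, 60.54452133178711), 18.971885681152344) 201
```

View pics/w1s.png

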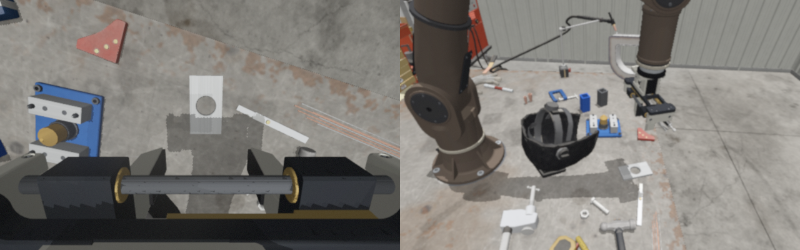

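The plate measured from the wrist gives about (0.6175,-0.017) at 18.9°, agreeing with the top view to 2 mm. The side half shows the arm well clear of the helmet. Going down to grasp.

drive_tool:
  increments:
    - {"grip":-0.5,"tx":0.004,"ty":0.005,"tz":-0.125,"turn":-0.007}
    - {"grip":-0.5,"tx":0.004,"ty":0.005,"tz":-0.25,"turn":-0.007}
    - {"grip":-0.5,"tx":0.004,"ty":0.005,"tz":-0.375,"turn":-0.007}
    - {"grip":-0.5,"tx":0.004,"ty":0.005,"tz":-0.47,"turn":-0.007}
    - {"grip":-0.5,"tx":0.004,"ty":0.005,"tz":-0.52,"turn":-0.007}
    - {"grip":-0.5,"tx":0.004,"ty":0.005,"tz":-0.54,"turn":-0.007}
    - {"grip":-0.5,"tx":0.004,"ty":0.005,"tz":-0.552,"turn":-0.007}
    - {"grip":-0.5,"tx":0.004,"ty":0.005,"tz":-0.552,"turn":-0.007}
    - {"grip":-0.5,"tx":0.004,"ty":0.005,"tz":-0.552,"turn":-0.007}

```text
clock: 3.05
position: [0.6188, -0.0185, 0.0059]
ee_rot: [3.1, 0.51, 0.001]
force: [1.2, -0.2, -0.2]
width: 0.75
```

drive_tool:
  increments:
    - {"grip":-0.5,"tx":-0.003,"ty":0.003,"tz":-0.008,"turn":0.0}
    - {"grip":-0.5,"tx":-0.003,"ty":0.003,"tz":-0.008,"turn":0.0}
    - {"grip":0.2,"tx":-0.003,"ty":0.003,"tz":-0.008,"turn":0.0}
    - {"grip":0.5,"tx":-0.003,"ty":0.003,"tz":-0.008,"turn":0.0}
    - {"grip":0.5,"tx":-0.003,"ty":0.003,"tz":-0.008,"turn":0.0}
    - {"grip":0.5,"tx":-0.003,"ty":0.003,"tz":-0.008,"turn":0.0}
    - {"grip":0.5,"tx":-0.003,"ty":0.003,"tz":-0.008,"turn":0.0}
    - {"grip":0.5,"tx":-0.003,"ty":0.003,"tz":-0.008,"turn":0.0}
  newtons: 35

```text
clock: 3.85
position: [0.6178, -0.0172, 0.003]
ee_rot: [3.1, 0.51, 0.001]
force: [-1.6, 0.1, 4.8]
width: 0.643
```

drive_tool:
  increments:
    - {"grip":0.5,"tx":0.0,"ty":0.0,"tz":0.05,"turn":0.0}
    - {"grip":0.5,"tx":0.0,"ty":0.0,"tz":0.15,"turn":0.0}
    - {"grip":0.5,"tx":0.0,"ty":0.0,"tz":0.27,"turn":0.0}
    - {"grip":0.5,"tx":0.0,"ty":0.0,"tz":0.39,"turn":0.0}
    - {"grip":0.5,"tx":0.0,"ty":0.0,"tz":0.51,"turn":0.0}
    - {"grip":0.5,"tx":0.0,"ty":0.1,"tz":0.6,"turn":0.0}
    - {"grip":0.5,"tx":0.0,"ty":0.2,"tz":0.65,"turn":-0.05}
    - {"grip":0.5,"tx":0.0,"ty":0.31,"tz":0.65,"turn":-0.1}
    - {"grip":0.5,"tx":-0.04,"ty":0.42,"tz":0.65,"turn":-0.15}
    - {"grip":0.5,"tx":-0.1,"ty":0.52,"tz":0.65,"turn":-0.213}
    - {"grip":0.5,"tx":-0.2,"ty":0.59,"tz":0.65,"turn":-0.213}
    - {"grip":0.5,"tx":-0.3,"ty":0.59,"tz":0.65,"turn":-0.213}
    - {"grip":0.5,"tx":-0.4,"ty":0.59,"tz":0.65,"turn":-0.213}
    - {"grip":0.5,"tx":-0.48,"ty":0.59,"tz":0.65,"turn":-0.213}
    - {"grip":0.5,"tx":-0.48,"ty":0.59,"tz":0.65,"turn":-0.213}
    - {"grip":0.5,"tx":-0.48,"ty":0.59,"tz":0.65,"turn":-0.213}
    - {"grip":0.5,"tx":-0.48,"ty":0.59,"tz":0.65,"turn":-0.213}

```text
clock: 5.55
position: [0.4266, 0.2185, 0.2628]
ee_rot: [3.137, 0.161, 0.001]
force: [0.1, -0.6, -2.8]
width: 0.649
```

```bash
python3 - <<'E'
from h import *
s=observe(); i=get_image("wrist")[:,:,::-1].copy(); cv2.imwrite("pics/w2.png",i)
C=cam("wrist",s); print(s["position"],yaw(s),s["force"],s["width"])
E
```

```text
[0.42658449 0.21850603 0.26282639] (array([  5.87588612, -84.12413036]), array([ 9.40029645e-04, -2.20091094e-04, -9.99999534e-01])) [ 0.05972996 -0.6184964  -2.82320852] 0.6489881849993577
```

View pics/w2.png

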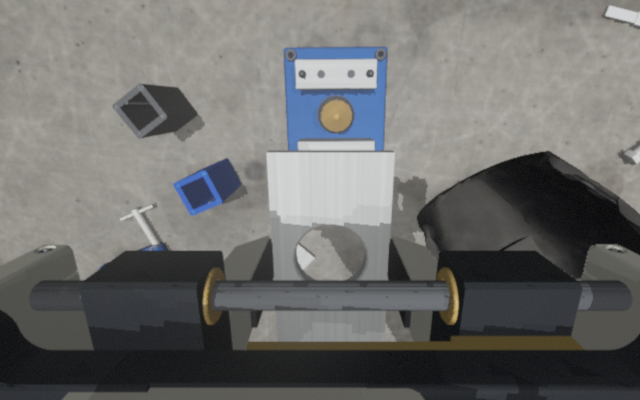

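The wrist view shows the far rest at (296–378, 59–89), the cone at (336,115), the held plate's far edge from (268,152) to (394,152), its hole at (330,252), and the dark tube's rim around (140,110).

```bash
cat >> h.py <<'E'
def rectw(C,m,z):
    c=np.array([p[0] for p in max(cv2.findContours(m.astype(np.uint8),0,1)[0],key=len)],float)+0.0
    return cv2.minAreaRect((px2w(C,c,z)[:,:2]*1000).astype(np.float32))
E
python3 - <<'E'
from h import *
i=cv2.imread("pics/w2.png"); s=observe(); C=cam("wrist",s)
g=i.min(2); hsv=cv2.cvtColor(i,cv2.COLOR_BGR2HSV)
m=g>130; m[:, :285]=0; m[98:]=0
# rest top face: exclude darker side
print("far rest",rectw(C,blob(m,(337,70)),.046),g[70,337],g[86,337],g[96,337])
b=(hsv[...,0]>10)&(hsv[...,0]<30)&(hsv[...,1]>110)
bb=blob(b,(336,115)); c=np.argwhere(bb)[:,::-1]; print("cone px",c.min(0),c.max(0))
for z in(.061,.066): print("cone",z,px2w(C,[cv2.minEnclosingCircle(c.astype(np.float32))[0]],z)*1e3, cv2.minEnclosingCircle(c.astype(np.float32)))
print("base far corners",px2w(C,[(286,47),(387,47)],.012)*1e3)
col=lambda x:[y for y in range(145,165) if g[y,x]>165][0]
e=np.array([(x,col(x)) for x in range(275,390,5)],float); print(e[[0,10,-1]])
zt=s["position"][2]+.005
w=px2w(C,e,zt)*1e3; p=np.polyfit(w[:,1],w[:,0],1); print("plate edge",w[[0,-1]],"slope deg",np.degrees(np.arctan(p[0])))
row=lambda y:[x for x in range(255,400) if g[y,x]>165]
for y in(165,210): r=row(y); print("sides",px2w(C,[(r[0]-.5,y),(r[-1]+.5,y)],zt)[:,:2]*1e3)
T=np.linalg.inv(np.block([[R.from_rotvec(s["ee_rot"]).as_matrix(),s["position"][:,None]],[np.zeros((1,3)),1]]))
print("edge mid in tool",T[:3,:3]@(w.mean(0)/1e3)+T[:3,3], "needs x .055")
print("tube",px2w(C,[(114,108),(150,86),(166,118),(131,137)],.08)*1e3)
cv2.imwrite("pics/tube.png",cv2.resize(i[70:150,90:420],None,fx=2.4,fy=5,interpolation=cv2.INTER_CUBIC))
E
```

```text
far rest ((532.9248046875, 223.09107971191406), (28.997549057006836, 87.99046325683594), 5.8198113441467285) 205 204 103
cone px [0 0] [639 399]
cone 0.061 [[396.02156105 227.08502027  61.        ]] ((319.5, 199.5), 376.6703796386719)
cone 0.066 [[397.51546212 227.06630739  66.        ]] ((319.5, 199.5), 376.6703796386719)
base far corners [[558.20210548 281.99362261  12.        ]
 [569.8851355  167.37676702  12.        ]]
[[275. 152.]
 [325. 145.]
 [385. 152.]]
plate edge [[478.65341372 249.03413006 267.74697006]
 [483.84251759 198.1123623  267.74697006]] slope deg -6.945675802809702
sides [[472.13162414 252.68698196]
 [478.2389072  192.75270018]]
sides [[449.96382928 250.19648717]
 [456.02475569 190.70906487]]
edge mid in tool [ 0.05692487  0.00050291 -0.00496369] needs x .055
tube [[475.86958584 440.11832442  80.        ]
 [500.52960078 403.18225086  80.        ]
 [471.34222584 388.81861001  80.        ]
 [448.62963264 425.26343917  80.        ]]
```

drive_tool:
  increments:
    - {"grip":0.5,"tx":0.1,"ty":0.002,"tz":0.0,"turn":0.0}
    - {"grip":0.5,"tx":0.158,"ty":0.002,"tz":-0.05,"turn":0.0}
    - {"grip":0.5,"tx":0.158,"ty":0.002,"tz":-0.15,"turn":0.0}
    - {"grip":0.5,"tx":0.158,"ty":0.002,"tz":-0.25,"turn":0.0}
    - {"grip":0.5,"tx":0.158,"ty":0.002,"tz":-0.34,"turn":0.0}
    - {"grip":0.5,"tx":0.158,"ty":0.002,"tz":-0.4,"turn":0.0}
    - {"grip":0.5,"tx":0.158,"ty":0.002,"tz":-0.44,"turn":0.0}
    - {"grip":0.5,"tx":0.158,"ty":0.002,"tz":-0.44,"turn":0.0}
    - {"grip":0.5,"tx":0.158,"ty":0.002,"tz":-0.44,"turn":0.0}
    - {"grip":0.5,"tx":0.158,"ty":0.002,"tz":-0.44,"turn":0.0}

```text
clock: 6.6
position: [0.491, 0.2196, 0.0877]
ee_rot: [-3.137, -0.16, -0.004]
force: [-0.4, 0.1, -2.4]
width: 0.646
```

```bash
python3 - <<'E'
from h import *
s=observe(); C=cam("wrist",s); i=get_image("wrist")[:,:,::-1].copy(); cv2.imwrite("pics/w3.png",i)
print(s["position"],yaw(s),s["force"],s["width"])
st=cam("side"); sd=get_image("side")[:,:,::-1]; u=w2px(st,[.49,.219,.07])[0].astype(int); print(u)
a=cv2.resize(sd[u[1]-50:u[1]+50,u[0]-60:u[0]+60],(480,400),interpolation=cv2.INTER_CUBIC)
cv2.imwrite("pics/c3.png",np.hstack([cv2.resize(i,None,fx=.5,fy=.5)[:,:].repeat(2,0)[:400],a]))
E
```

```text
[0.49095227 0.21961611 0.08768008] (array([  5.83140992, -84.16854777]), array([ 2.23974429e-03,  5.53677749e-04, -9.99997338e-01])) [-0.3980379   0.09163272 -2.43786331] 0.6458648451479492
[325 184]
```

View pics/c3.png

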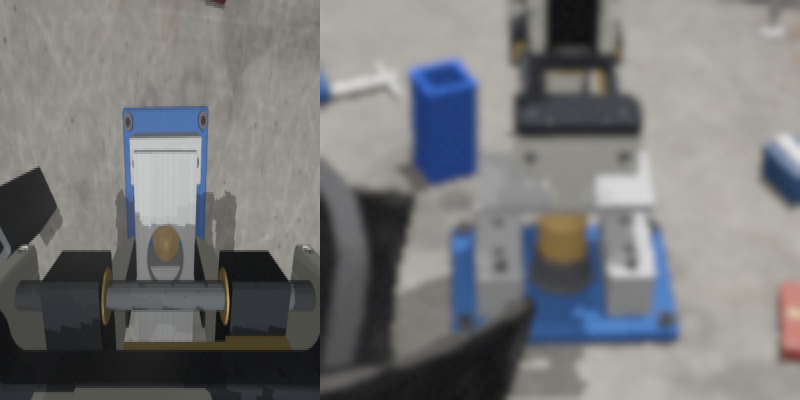

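The cone sits laterally central under the hole, and the dowels show at the plate's far edges. Lowering in small steps and watching the force.

drive_tool:
  increments:
    - {"grip":0.5,"tx":-0.002,"ty":0.0,"tz":-0.03,"turn":0.0}
    - {"grip":0.5,"tx":-0.002,"ty":0.0,"tz":-0.045,"turn":0.0}
    - {"grip":0.5,"tx":-0.002,"ty":0.0,"tz":-0.06,"turn":0.0}
    - {"grip":0.5,"tx":-0.002,"ty":0.0,"tz":-0.07,"turn":0.0}
    - {"grip":0.5,"tx":-0.002,"ty":0.0,"tz":-0.07,"turn":0.0}

```text
clock: 7.2
position: [0.4895, 0.2194, 0.059]
ee_rot: [3.137, 0.16, 0.002]
force: [-0.3, 0.1, -3.4]
width: 0.647
```

drive_tool:
  increments:
    - {"grip":0.5,"tx":0.001,"ty":0.0,"tz":-0.008,"turn":0.0}
    - {"grip":0.5,"tx":0.001,"ty":0.0,"tz":-0.014,"turn":0.0}
    - {"grip":0.5,"tx":0.001,"ty":0.0,"tz":-0.02,"turn":0.0}
    - {"grip":0.5,"tx":0.001,"ty":0.0,"tz":-0.024,"turn":0.0}
    - {"grip":0.5,"tx":0.001,"ty":0.0,"tz":-0.024,"turn":0.0}
    - {"grip":0.5,"tx":0.001,"ty":0.0,"tz":-0.024,"turn":0.0}

```text
clock: 7.8
position: [0.4899, 0.2194, 0.0494]
ee_rot: [3.137, 0.16, 0.002]
force: [0.2, 0.0, -3.6]
width: 0.645
```

drive_tool:
  increments:
    - {"grip":0.5,"tx":0.0,"ty":0.0,"tz":-0.003,"turn":0.0}
    - {"grip":0.5,"tx":0.0,"ty":0.0,"tz":-0.005,"turn":0.0}
    - {"grip":0.5,"tx":0.0,"ty":0.0,"tz":-0.005,"turn":0.0}

```text
clock: 8.1
position: [0.4901, 0.2195, 0.0489]
ee_rot: [-3.137, -0.16, -0.003]
force: [-6.0, -2.8, 15.8]
width: 0.645
```

Contact at the expected height. Releasing and going straight up.

drive_tool:
  increments:
    - {"grip":0.2,"tx":0.0,"ty":0.0,"tz":0.001,"turn":0.0}
    - {"grip":-0.4,"tx":0.0,"ty":0.0,"tz":0.001,"turn":0.0}
    - {"grip":-0.5,"tx":0.0,"ty":0.0,"tz":0.001,"turn":0.0}
    - {"grip":-0.5,"tx":0.0,"ty":0.0,"tz":0.001,"turn":0.0}
    - {"grip":-0.5,"tx":0.0,"ty":0.0,"tz":0.001,"turn":0.0}
    - {"grip":-0.5,"tx":0.0,"ty":0.0,"tz":0.03,"turn":0.0}
    - {"grip":-0.5,"tx":0.0,"ty":0.0,"tz":0.12,"turn":0.0}
    - {"grip":-0.5,"tx":0.0,"ty":0.0,"tz":0.24,"turn":0.0}
    - {"grip":-0.5,"tx":-0.05,"ty":0.0,"tz":0.36,"turn":0.0}
    - {"grip":-0.5,"tx":-0.16,"ty":0.0,"tz":0.48,"turn":0.0}
    - {"grip":-0.5,"tx":-0.16,"ty":0.0,"tz":0.53,"turn":0.0}
    - {"grip":-0.5,"tx":-0.16,"ty":0.0,"tz":0.53,"turn":0.0}
    - {"grip":-0.5,"tx":-0.16,"ty":0.0,"tz":0.53,"turn":0.0}

```text
clock: 9.4
position: [0.4263, 0.2197, 0.2622]
ee_rot: [-3.136, -0.161, -0.007]
force: [0.3, -0.3, -0.3]
width: 0.75
```

```bash
python3 - <<'E'
from h import *
s=observe(); C=cam("wrist",s); i=get_image("wrist")[:,:,::-1].copy(); cv2.imwrite("pics/w4.png",i)
print(s["position"],yaw(s),s["force"],s["width"])
for z,p in((.054,[.49,.2193,.054]),(.054,[.49+.055*.995,.2193+.055*.101,.054])): print(w2px(C,[p]))
print("tube",w2px(C,[[.474,.414,.08]]))
E
```

```text
[0.42633562 0.2197093  0.26217917] (array([  5.86206704, -84.137655  ]), array([ 0.00460671,  0.00150266, -0.99998826])) [ 0.32729715 -0.27398564 -0.34345594] 0.749743690643293
[[336.27935543 116.20198987]]
[[336.57967889  61.38268179]]
tube [[142.12552711 113.21387587]]
```

View pics/w4.png

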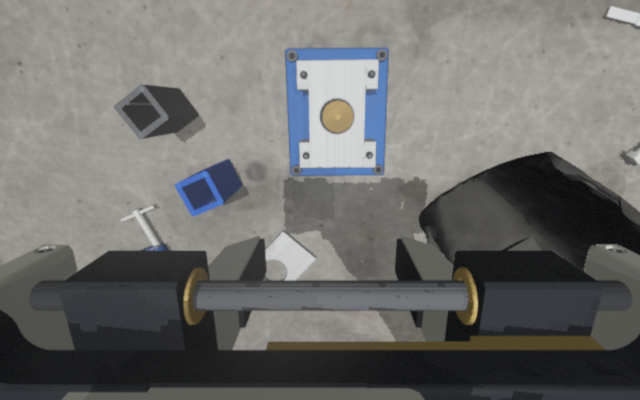

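The plate is seated: it spans (309–366, 60–168) between all four dowels with the cone through its hole at (337,116), matching the predicted nest position. Next a look at the tube.

drive_tool:
  increments:
    - {"grip":-0.5,"tx":0.0,"ty":0.1,"tz":0.02,"turn":0.1}
    - {"grip":-0.5,"tx":-0.02,"ty":0.2,"tz":0.02,"turn":0.2}
    - {"grip":-0.5,"tx":-0.02,"ty":0.3,"tz":0.02,"turn":0.3}
    - {"grip":-0.5,"tx":-0.02,"ty":0.4,"tz":0.02,"turn":0.4}
    - {"grip":-0.5,"tx":-0.02,"ty":0.4,"tz":0.02,"turn":0.4}
    - {"grip":-0.5,"tx":-0.02,"ty":0.4,"tz":0.02,"turn":0.4}
    - {"grip":-0.5,"tx":-0.02,"ty":0.4,"tz":0.02,"turn":0.4}

```text
clock: 10.15
position: [0.4185, 0.3777, 0.2678]
ee_rot: [3.036, 0.805, 0.001]
force: [-0.5, 0.5, 0.2]
width: 0.749
```

```bash
python3 - <<'E'
from h import *
s=observe(); C=cam("wrist",s); i=get_image("wrist")[:,:,::-1].copy(); cv2.imwrite("pics/w5.png",i)
print(s["position"],yaw(s),s["width"])
u=w2px(C,[[.474,.414,.08]])[0].astype(int); o=u-[50,45]; print(u,"crop origin",o)
cv2.imwrite("pics/c5.png",cv2.resize(i[o[1]:o[1]+90,o[0]:o[0]+100],(600,540),interpolation=cv2.INTER_CUBIC))
E
```

```text
[0.41854818 0.37769176 0.26784049] (array([ 29.69910662, -60.30092464]), array([ 9.87150361e-04, -8.01621096e-04, -9.99999191e-01])) 0.7492163412755192
[325 113] crop origin [275  68]
```

View pics/c5.png

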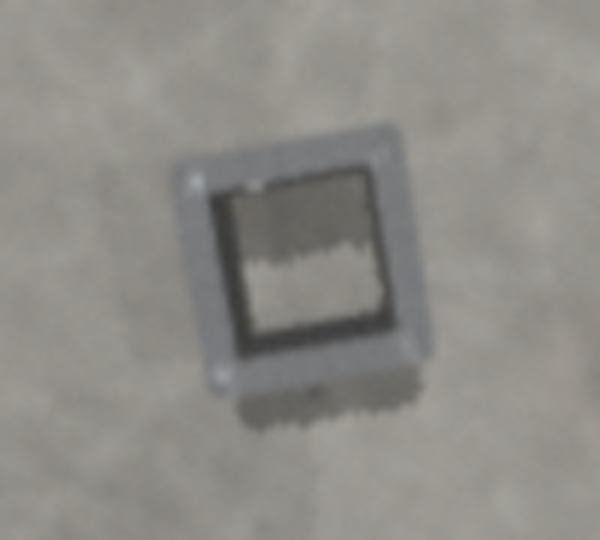

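Rim corners in the crop are (173,162), (402,123), (436,358) and (210,396).

```bash
python3 - <<'E'
from h import *
s=observe(); C=cam("wrist",s)
c=np.array([(173,162),(402,123),(436,358),(210,396)])/6+[275-.4,68-.4]
w=px2w(C,c,.08)*1e3; e=np.roll(w,-1,0)-w
print(w[:,:2],w.mean(0),np.linalg.norm(e,axis=1),np.degrees(np.arctan2(e[:,1],e[:,0])),s["position"])
E
```

```text
[[478.81940029 442.19077034]
 [503.12374151 411.979815  ]
 [472.91329051 387.62336313]
 [448.03386311 418.34555783]] [475.72257386 415.03487658  80.        ] [38.77373886 38.80603172 39.53276052 38.940255  ] [ -51.18375116 -141.12333612  129.0012217    37.75989219] [0.4186934  0.37760399 0.26827274]
```

drive_tool:
  increments:
    - {"grip":-0.5,"tx":0.1,"ty":0.06,"tz":0.0,"turn":0.1}
    - {"grip":-0.5,"tx":0.142,"ty":0.093,"tz":-0.05,"turn":0.149}
    - {"grip":-0.5,"tx":0.142,"ty":0.093,"tz":-0.15,"turn":0.149}
    - {"grip":-0.5,"tx":0.142,"ty":0.093,"tz":-0.25,"turn":0.149}
    - {"grip":-0.5,"tx":0.142,"ty":0.093,"tz":-0.35,"turn":0.149}
    - {"grip":-0.5,"tx":0.142,"ty":0.093,"tz":-0.45,"turn":0.149}
    - {"grip":-0.5,"tx":0.142,"ty":0.093,"tz":-0.53,"turn":0.149}
    - {"grip":-0.5,"tx":0.142,"ty":0.093,"tz":-0.58,"turn":0.149}
    - {"grip":-0.5,"tx":0.142,"ty":0.093,"tz":-0.58,"turn":0.149}
    - {"grip":-0.5,"tx":0.142,"ty":0.093,"tz":-0.58,"turn":0.149}

```text
clock: 11.2
position: [0.4761, 0.4141, 0.0368]
ee_rot: [2.965, 1.037, 0.002]
force: [0.6, -0.2, -0.2]
width: 0.749
```

drive_tool:
  increments:
    - {"grip":-0.1,"tx":-0.001,"ty":0.001,"tz":0.0,"turn":0.0}
    - {"grip":0.4,"tx":-0.001,"ty":0.001,"tz":0.0,"turn":0.0}
    - {"grip":0.8,"tx":-0.001,"ty":0.001,"tz":0.0,"turn":0.0}
    - {"grip":0.8,"tx":-0.001,"ty":0.001,"tz":0.0,"turn":0.0}
    - {"grip":0.8,"tx":-0.001,"ty":0.001,"tz":0.0,"turn":0.0}
    - {"grip":0.8,"tx":-0.001,"ty":0.001,"tz":0.0,"turn":0.0}
    - {"grip":0.8,"tx":-0.001,"ty":0.001,"tz":0.0,"turn":0.0}
  newtons: 55

```text
clock: 11.9
position: [0.4757, 0.4152, 0.0375]
ee_rot: [2.965, 1.037, 0.004]
force: [-1.7, 0.4, 6.2]
width: 0.434
```

```bash
python3 - <<'E'
from h import *
s=observe(); print(s["position"],yaw(s),s["width"]*92,s["force"])
E
```

```text
[0.4757025  0.4151534  0.03750166] (array([ 38.55487553, -51.44525251]), array([ 2.36940277e-03,  6.08069836e-04, -9.99997008e-01])) 39.96107928021685 [-1.68968132  0.39589227  6.19230558]
```

```bash
python3 - <<'E'
from h import *
i=cv2.imread("pics/w4.png")
st=dict(position=np.array([.42633562,.2197093,.26217917]),ee_rot=np.array([-3.136,-.161,-.007]))
C=cam("wrist",st); g=i.astype(int).min(2)
L=[];Rr=[]
for y in range(98,142,2):
    xs=np.flatnonzero(g[y,295:380]>150)+295; L.append((xs[0]-.5,y)); Rr.append((xs[-1]+.5,y))
for e in(L,Rr):
    w=px2w(C,np.array(e),.054)*1e3; vx,vy,x0,y0=cv2.fitLine(w[:,:2].astype(np.float32),1,0,.01,.01).ravel(); print(np.degrees(np.arctan(vy/vx)),x0,y0)
E=[]
for x in range(318,360,3):
    ys=np.flatnonzero(g[40:175,x]>150)+40; E.append((x,ys[0]-.5,ys[-1]+.5))
E=np.array(E)
for k in(1,2):
    w=px2w(C,E[:,[0,k]],.054)*1e3; p=np.polyfit(w[:,1],w[:,0],1); print("end",-np.degrees(np.arctan(p[0])),w.mean(0),np.ptp(E[:,k]))
print(px2w(C,[(337.5,116)],.061)*1e3)
E
```

```text
4.7655272 488.96802 249.75337
5.6681504 496.2481 189.88715
end 5.796300012919248 [550.1667882  224.88882717  54.        ] 20.0
end 4.995141074173788 [434.23240574 212.2957094   54.        ] 1.0
[[490.253907   218.51889813  61.        ]]
```

drive_tool:
  increments:
    - {"grip":0.8,"tx":0.0,"ty":0.0,"tz":0.06,"turn":0.0}
    - {"grip":0.8,"tx":0.0,"ty":0.0,"tz":0.17,"turn":0.0}
    - {"grip":0.8,"tx":0.0,"ty":0.0,"tz":0.28,"turn":0.0}
    - {"grip":0.8,"tx":0.0,"ty":-0.05,"tz":0.36,"turn":-0.1}
    - {"grip":0.8,"tx":0.01,"ty":-0.15,"tz":0.36,"turn":-0.2}
    - {"grip":0.8,"tx":0.02,"ty":-0.26,"tz":0.36,"turn":-0.32}
    - {"grip":0.8,"tx":0.03,"ty":-0.36,"tz":0.36,"turn":-0.44}
    - {"grip":0.8,"tx":0.036,"ty":-0.45,"tz":0.36,"turn":-0.549}
    - {"grip":0.8,"tx":0.036,"ty":-0.49,"tz":0.36,"turn":-0.549}
    - {"grip":0.8,"tx":0.036,"ty":-0.49,"tz":0.3,"turn":-0.549}
    - {"grip":0.8,"tx":0.036,"ty":-0.49,"tz":0.24,"turn":-0.549}
    - {"grip":0.8,"tx":0.036,"ty":-0.49,"tz":0.21,"turn":-0.549}
    - {"grip":0.8,"tx":0.036,"ty":-0.49,"tz":0.21,"turn":-0.549}
    - {"grip":0.8,"tx":0.036,"ty":-0.49,"tz":0.21,"turn":-0.549}
    - {"grip":0.8,"tx":0.036,"ty":-0.49,"tz":0.21,"turn":-0.549}

```text
clock: 13.4
position: [0.4907, 0.2198, 0.1225]
ee_rot: [3.138, 0.155, 0.006]
force: [-0.6, 0.3, -4.5]
width: 0.432
```

```bash
python3 - <<'E'
from h import *
s=observe(); i=get_image("wrist")[:,:,::-1].copy(); cv2.imwrite("pics/w6.png",i)
print(s["position"],yaw(s),s["force"],s["width"])
sd=get_image("side")[:,:,::-1]; u=(325,184)
a=cv2.resize(sd[u[1]-50:u[1]+50,u[0]-50:u[0]+50],(400,400),interpolation=cv2.INTER_CUBIC)
cv2.imwrite("pics/c6.png",np.hstack([i[0:400,160:560],a]))
E
```

```text
[0.49068548 0.21978528 0.12246124] (array([  5.65266369, -84.34740557]), array([ 3.69559617e-03,  3.57961170e-05, -9.99993171e-01])) [-0.60912962  0.29764555 -4.4580703 ] 0.4324812680246961
```

View pics/c6.png

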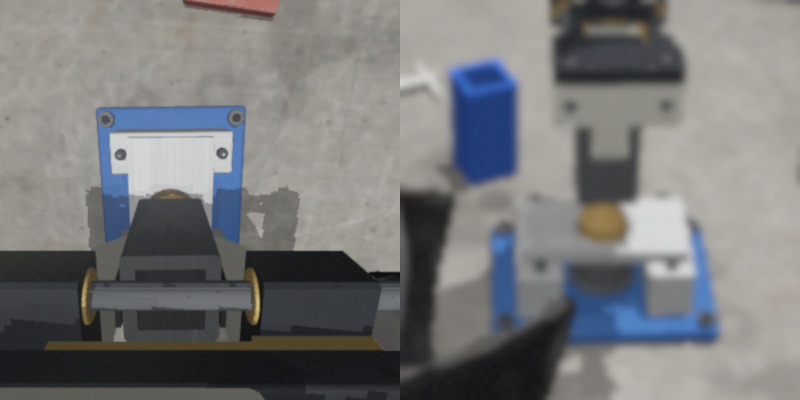

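The tube is held directly above the cone, square with the plate. Lowering onto the nose.

drive_tool:
  increments:
    - {"grip":0.8,"tx":-0.001,"ty":-0.001,"tz":-0.02,"turn":0.0}
    - {"grip":0.8,"tx":-0.001,"ty":-0.001,"tz":-0.035,"turn":0.0}
    - {"grip":0.8,"tx":-0.001,"ty":-0.001,"tz":-0.048,"turn":0.0}
    - {"grip":0.8,"tx":-0.001,"ty":-0.001,"tz":-0.055,"turn":0.0}
    - {"grip":0.8,"tx":-0.001,"ty":-0.001,"tz":-0.055,"turn":0.0}
    - {"grip":0.8,"tx":-0.001,"ty":-0.001,"tz":-0.055,"turn":0.0}
  newtons: 60

```text
clock: 14.1
position: [0.4901, 0.219, 0.1007]
ee_rot: [3.137, 0.154, 0.006]
force: [-1.5, -1.9, 1.6]
width: 0.436
```

```bash
python3 -c "
from h import *
s=observe();print(s['position'],yaw(s),s['force'],s['ft_torque'])"
```

```text
[0.49014508 0.2190279  0.1007058 ] (array([  5.63169924, -84.3684416 ]), array([ 3.61185248e-03, -3.37421503e-04, -9.99993420e-01])) [-1.50262191 -1.89188416  1.56549324] [-0.57451512  0.58536006 -0.03342215]
```

drive_tool:
  increments:
    - {"grip":0.8,"tx":-0.001,"ty":-0.001,"tz":-0.005,"turn":0.0}
    - {"grip":0.8,"tx":-0.001,"ty":-0.001,"tz":-0.01,"turn":0.0}
    - {"grip":0.8,"tx":-0.001,"ty":-0.001,"tz":-0.013,"turn":0.0}
    - {"grip":0.8,"tx":-0.001,"ty":-0.001,"tz":-0.013,"turn":0.0}
    - {"grip":0.8,"tx":-0.001,"ty":-0.001,"tz":-0.013,"turn":0.0}

```text
clock: 14.6
position: [0.4901, 0.219, 0.096]
ee_rot: [-3.138, -0.154, -0.007]
force: [-2.5, -2.2, 6.3]
width: 0.434
```

```bash
python3 -c "
from h import *
s=observe();print(s['position'],yaw(s),s['force'],s['ft_torque'])"
```

```text
[0.49010857 0.21895738 0.09602725] (array([  5.63317448, -84.3668644 ]), array([ 4.55865461e-03,  3.00343743e-04, -9.99989564e-01])) [-2.46597022 -2.16525447  6.30524682] [-0.41904146  0.61358979 -0.02642273]
```

drive_tool:
  increments:
    - {"grip":0.8,"tx":-0.001,"ty":-0.001,"tz":-0.005,"turn":0.0}
    - {"grip":0.8,"tx":-0.001,"ty":-0.001,"tz":-0.01,"turn":0.0}
    - {"grip":0.8,"tx":-0.001,"ty":-0.001,"tz":-0.012,"turn":0.0}
    - {"grip":0.8,"tx":-0.001,"ty":-0.001,"tz":-0.012,"turn":0.0}
    - {"grip":0.8,"tx":-0.001,"ty":-0.001,"tz":-0.012,"turn":0.0}

```text
clock: 15.1
position: [0.4901, 0.2189, 0.092]
ee_rot: [-3.137, -0.154, -0.009]
force: [-2.7, -1.8, 9.4]
width: 0.433
```

```bash
python3 -c "
from h import *
s=observe();print(s['position'],yaw(s),s['force'],s['ft_torque'])"
```

```text
[0.49014357 0.21891683 0.0919723 ] (array([  5.632889  , -84.36695863]), array([ 0.0057412 ,  0.00102587, -0.99998299])) [-2.65125602 -1.79202133  9.43199471] [-0.51162055  0.85013424 -0.0695336 ]
```

drive_tool:
  increments:
    - {"grip":0.8,"tx":-0.001,"ty":-0.001,"tz":-0.002,"turn":0.0}
    - {"grip":0.8,"tx":-0.001,"ty":-0.001,"tz":-0.003,"turn":0.0}
    - {"grip":0.8,"tx":-0.001,"ty":-0.001,"tz":-0.003,"turn":0.0}
    - {"grip":0.8,"tx":-0.001,"ty":-0.001,"tz":-0.003,"turn":0.0}

```text
clock: 15.5
position: [0.4901, 0.2189, 0.0916]
ee_rot: [-3.136, -0.154, -0.011]
force: [-3.3, -2.5, 10.4]
width: 0.434
```

```bash
python3 -c "
from h import *
s=observe();print(s['position'],yaw(s),s['force'],s['ft_torque'])"
```

```text
[0.490118   0.21886173 0.0915874 ] (array([  5.63245603, -84.36713137]), array([ 0.00687954,  0.00171013, -0.99997487])) [-3.26588337 -2.54142203 10.41857619] [-0.48473214  0.86977438  0.00566255]
```

drive_tool:
  increments:
    - {"grip":0.8,"tx":0.0,"ty":0.0,"tz":-0.003,"turn":0.0}
    - {"grip":0.8,"tx":0.0,"ty":0.0,"tz":-0.005,"turn":0.0}
    - {"grip":0.8,"tx":0.0,"ty":0.0,"tz":-0.005,"turn":0.0}
    - {"grip":0.8,"tx":0.0,"ty":0.0,"tz":-0.005,"turn":0.0}

```text
clock: 15.9
position: [0.4903, 0.219, 0.0914]
ee_rot: [-3.136, -0.155, -0.013]
force: [-7.5, -4.1, 23.3]
width: 0.433
```

```bash
python3 -c "
from h import *
s=observe();print(s['position'],yaw(s),s['force'],s['ft_torque'])"
```

```text
[0.49029308 0.21901768 0.09137677] (array([  5.64380372, -84.35563505]), array([ 0.00803451,  0.00199556, -0.99996573])) [-7.52624164 -4.1470981  23.2547836 ] [-1.35976674  1.98713467 -0.01149831]
```

drive_tool:
  increments:
    - {"grip":0.8,"tx":-0.002,"ty":-0.001,"tz":-0.005,"turn":0.0}
    - {"grip":0.8,"tx":-0.002,"ty":-0.001,"tz":-0.005,"turn":0.0}
    - {"grip":0.8,"tx":-0.002,"ty":-0.001,"tz":-0.005,"turn":0.0}
    - {"grip":0.8,"tx":-0.002,"ty":-0.001,"tz":-0.005,"turn":0.0}
    - {"grip":0.8,"tx":-0.002,"ty":-0.001,"tz":-0.005,"turn":0.0}

```text
clock: 16.4
position: [0.4902, 0.219, 0.0914]
ee_rot: [-3.135, -0.154, -0.016]
force: [-7.6, -4.0, 22.8]
width: 0.436
```

```bash
python3 - <<'E'
from h import *
s=observe();print(s['position'],yaw(s),s['force'],s['ft_torque'],s["width"]*92)
i=get_image("wrist")[:,:,::-1]
sd=get_image("side")[:,:,::-1]; u=(325,175)
a=cv2.resize(sd[u[1]-50:u[1]+50,u[0]-50:u[0]+50],(400,400),interpolation=cv2.INTER_CUBIC)
cv2.imwrite("pics/c7.png",np.hstack([i[:,160:560],a]))
s=observe();print(s['position'],s['force'])
E
```

```text
[0.49021795 0.21898157 0.09137195] (array([  5.6373888 , -84.36151972]), array([ 0.01014398,  0.00284646, -0.9999445 ])) [-7.60638536 -4.03770278 22.76707476] [-1.24962495  1.71020959 -0.02596158] 40.08496707016644
[0.49022963 0.21896449 0.09137173] [-6.94789923 -3.60976162 24.35579415]
```

View pics/c7.png

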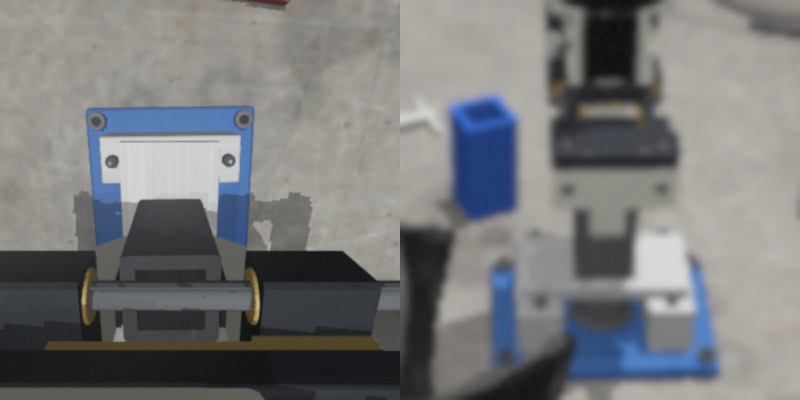

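The wrist and side views show the tube standing down on the plate with the cone hidden and no gap visible. The plate is on its rests and nothing else has moved. The push is steady at about 23 N, so I'm handing in.

```bash
python3 -c "
from cell import *
print(sign_off());s=observe();print(s['position'],s['force'])"
```

```text
the job is handed in; nothing more can be done
None
the job is handed in; nothing more can be done
```

The foot plate is in the jig and the dark tube is held pressed down on it, ready for the tack weld. I handed the job in at about 16.5 s of the 64 s allowed.

- **Plate:** I used the one farthest from the base. It was laid on the rests with its hole round the cone and let go of. A picture taken afterwards showed it inside all four dowels with the cone through the hole.
- **Tube:** I gripped it at 60 N, set it on the cone with its yaw matching the plate's to within about half a degree, and pressed it down. It met the plate at a TCP height of 91.4 mm, against 91.5 mm expected for flush. The last pictures show no gap.
- **Push:** The final upward force on the tool was about 23–24 N, steady. That is roughly 12 N more than the spring needs to hold the tube flush.
- **Less clean:** The tool's tilt crept up to about 0.6° over the pressing steps, and about 8 N of sideways force was left. I did not correct either. The height reading suggests the tube's end is flush, but the pictures are too coarse to confirm it to tenths of a millimetre.
- **Left alone:** I did not touch the chalk holder or either magnet.

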